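# Bring the empty bottle under the filler and open the tap

### The job

With a fingertip, gently push the round bottle turntable by its blue arms, either way round, until the uncapped bottle stands centred under the filling nozzle. Then just as gently push the red lever of the brass valve all the way round to its open stop. Do not touch, tip or lift any bottle, grip nothing, and leave the caps bin, the jug and the spanner where they are; the valve must not be opened before the bottle is under the nozzle.

Things in the scene. Friction and masses are not known exactly. Their poses are not given: they have to be found in the camera images.
- filler: fixed filling stand: foot 70 x 120 mm, upright aluminium column 30 x 30 mm, red boom 26 mm wide at heights 275 to 299 mm, reaching along the stand's own -x over the turntable. Origin: under the column's centre; the turntable's axis lies 185 mm from it along its own -x
- nozzle (a point): lower end of the steel filling tube (10 mm across, 210 mm above the bench), pointing straight down from the boom 15 mm short of its free end, 55 mm from the turntable's axis (on the column's side) and 15 mm higher than the bottle mouths
- turntable_base: fixed base of the turntable; carries the white disc (194 mm across, top 55 mm above the bench). Origin on the vertical turning axis at bench height. Its yaw is where the disc was at joint 0
- turntable (a joint): turning angle of the disc, rad, anticlockwise seen from above is positive; starts at 0, free to go about 6.6 rad either way. It needs about 2 N at an arm, does not coast and stays where it is left
- arm0_tip (a point): outer end of one of three blue arms on the disc, 45 mm above the bench, 150 mm from the axis. Each arm is a radial bar 12 mm wide and 16 mm tall (37 to 53 mm above the bench, free space below and above) standing out from 97 to 150 mm from the axis. Arm 0 is 60 degrees anticlockwise of the open bottle's nest; the arms are 120 degrees apart, midway between the three nests
- arm1_tip (a point): the same for arm 1, straight across the axis from the open bottle's nest (180 degrees from it)
- arm2_tip (a point): the same for arm 2, 60 degrees clockwise of the open bottle's nest
- open_bottle: the loose amber bottle without a cap (dark round mouth on top): 56 mm across, 140 mm tall, neck 25 mm, 0.18 kg. Stands on the disc in a grey ring nest 12 mm tall with 2 mm play all round, its axis 55 mm from the turning axis. Origin: centre of its underside, 55 mm above the bench
- mouth (a point): centre of the open bottle's mouth, 195 mm above the bench
- capped_a: loose amber bottle with a yellow crown cap, same size, 0.36 kg, top 198 mm above the bench, in the nest 120 degrees anticlockwise of the open bottle's. Origin: centre of its underside
- capped_b: the same, in the nest 120 degrees clockwise of the open bottle's. Origin: centre of its underside
- valve_base: fixed brass quarter-turn valve on a round foot 72 mm across, on the left or right of the turntable; its brass pipe body (92 mm long, 42 mm across the end nuts, centred 48 mm up) lies along its own x. Origin: under the lever's turning axis
- valve (a joint): angle of the valve lever, rad, 0 = shut (lever along the valve's own +y, across the pipe) to 1.57 = fully open at a stop (lever along the valve's own -x, in line with the pipe); it turns anticlockwise seen from above, needs about 2 N, stays where it is left, and starts at 0 to 0.25
- lever_tip (a point): outer end of the valve lever, 95 mm from its vertical axis, 85 mm above the bench. The lever is a level bar: a steel part 12 mm wide, then a red grip 16 mm wide and 18 mm tall (76 to 94 mm above the bench) from 40 to 95 mm from the axis
- cap_bin: loose blue open bin, 100 x 130 mm, 50 mm tall, with yellow caps; on the other side of the turntable from the valve. Origin: centre of its underside
- jug: loose white plastic bottle, 72 mm across, 170 mm tall. Origin: centre of its underside
- spanner: loose steel spanner lying on the bench beyond the turntable, along its own x. Origin: centre of its underside
Not all that is in view belongs to the job. Leave any purple look-alike of the capped_a alone.

How it is judged:
On the way, in this order (a step that is already met when the one before it is completed fails the run):
1. the open bottle stands under the nozzle, the turntable let go (horizontal distance between mouth and nozzle below 0.008 m and contact force between the fingers and turntable_base below 0.5 N), for 0.2 s.
2. the valve lever is fully open (value of joint valve above 1.45 rad), for 0.2 s.
At the end, for the whole second after the job is handed in: the open bottle's mouth is within 8 mm (seen from above) of the nozzle's axis, the valve lever is past 1.45 rad (stop at 1.57), all three bottles stand upright (within 0.15 rad) in their nests at rest, and bin, jug and spanner have moved less than 20 mm (horizontal distance between mouth and nozzle below 0.008 m and value of joint valve above 1.45 rad and linear speed of open_bottle below 0.01 m/s and angle between each of open_bottle, capped_a, capped_b's own z axis and vertical below 0.15 rad and height (world z) of each of open_bottle, capped_a, capped_b below 0.062 m and distance of each of cap_bin, jug, spanner from where it was at the start of the episode below 0.02 m); the robot touches nothing.
It fails at once if the robot touched a bottle (contact force between any of the fingers, the arm and open_bottle above 1 N or contact force between any of the fingers, the arm and capped_a above 1 N or contact force between any of the fingers, the arm and capped_b above 1 N).
It fails at once if a bottle tipped over, rose or left its nest (angle between any of open_bottle, capped_a, capped_b's own z axis and vertical above 0.3 rad or height (world z) of any of open_bottle, capped_a, capped_b above 0.075 m or height (world z) of any of open_bottle, capped_a, capped_b below 0.045 m).
It fails at once if the valve was opened while the open bottle was not under the nozzle (value of joint valve above 0.5 rad and horizontal distance between mouth and nozzle above 0.012 m).
It fails at once if the turntable or valve was gripped or pushed roughly (over 30 N) (contact force between the fingers and turntable_base above 30 N or contact force between the fingers and valve_base above 30 N).
It fails at once if the caps bin, jug or spanner was disturbed (over 20 mm) (distance of any of cap_bin, jug, spanner from where it was at the start of the episode above 0.02 m).
It also fails if it takes over 72 s, if anything falls off the work surface, if the arm or the gripper's body presses on something with over 40 N, if the wrist force passes 120 N, or if a joint passes its speed limit or range.

### The arm

A 6-joint arm with a two-finger parallel gripper is mounted at the origin on the work surface. World frame = base frame: x ahead of the robot, y to its left, z up, the work surface at z = 0. Lengths are in m, angles in rad, forces in N, time in s.
With the tool pointing down it reaches from about 0.3 to 0.85 m from the base axis. Payload 5.4 kg.
Tool frame: the origin (TCP) lies at the very end of the fingers, on their centre line; the grasp point (between the pads) lies 19 mm behind it (bot.grip_depth is the z of the grasp point in the tool frame, in m); z points along the fingers, y is the line along which they close (so a half turn about z gives the same grasp; the last joint's range is limited). The gripper opens to 85 mm and grips with 20 to 120 N. Pads are 22 mm wide; open, the fingers measure 114 mm over their backs; the gripper's body (76 mm by 85 mm) begins 54 mm behind the grasp point. The pads swing forward as they close: fully open they stand 13 mm farther back than shut.
Start: joints at [1.029, 0.158, 1.597, -0, 1.386, -0.21], TCP at [0.187, 0.544, 0.231] pointing down, gripper open.
Joint ranges: [-2.91, 2.91], [-0.94, 2.29], [0.18, 2.7], [-1.29, 4.43], [0.17, 2.64], [-3, 3]. Speed limits (rad/s): [2.57, 2.57, 3.14, 3.14, 3.14, 3.14].

### API

Orientations are given as a unit quaternion [x, y, z, w].
In Python, from cell import status, read_camera, camera_info, bot gives the robot as it stands.
- The arm moves only by the tool play_rows, never from a script. Its argument "motion" is a list that holds one entry, the list of rows, each a list of 7 numbers: the shift along the tool's x, y, z in m, then the turn, a rotation vector about the tool's x, y, z in rad, then the closure, from -1 (fully open) to 1 (shut). In form: [[[x, y, z, rx, ry, rz, hand], ...]]. A call has exactly 8 rows; each row is the pose to reach, as a shift and turn from the pose commanded when the call began, along the tool's axes at that moment; what a row does not reach only later rows make up. A row lasts 1/8 s, in which the tool goes at most 62.5 mm and 10.7 degrees, less where a joint would pass 70% of its speed; a pose out of reach is approached as far as the arm can. A call with a gripper value outside its range is refused whole. The fingers move at their own pace and stop on an object; "force" is the grip in N (left out, the last holds). Time passes only in rows, so rows that repeat a pose let the fingers close, or fill a call up. It gives the time, the measured TCP pose, the force, the opening and the grip force at its end, in the units of the state.
- status.get_obs(): the state, without advancing time (a new reading comes with each control period).
- read_camera(name): name is "scene" or "top" or "wrist"; returns the picture (420x560x3 uint8, red, green, blue); there is no depth.
- camera_info(name): a dict with "camera_matrix" (3x3 intrinsics, pixels), "eye" and "rotation" of the camera in the world; the wrist camera has in their place "tool_from_camera" (4x4, takes a point from camera to tool coordinates, whose origin is the TCP and whose axes are the flange's). Camera axes: x right, y down, z forward; pixel columns grow to the right and rows downward; lengths in m; the calibration is good to about 2 mm. A picture is of the moment at which its call begins: read the wrist's pose just before it. camera_info takes no time and is no camera call.
- bot.sign_off(): hands the job in; it is judged then, once.
The state is a dict: "time": time; "joint_positions": joint angles; "dq": joint speeds; "joint_efforts": joint torques, N m; "ee_pos": TCP position; "tool_rot": TCP orientation; "contact_force": force on the tool from outside, world axes, zero at the start; "wrist_torque": the same for the moment, N m; "finger_gap": opening from 0.0 (shut) to 1.0 (fully open); "grasp_force": force on a finger pad.
Only numpy, scipy, OpenCV 4.12 (cv2) and the standard library are available. Lean on these libraries where they do the work, as an engineer would, in place of code of your own. Each camera call takes 0.05 s, during which the arm holds its last target. There are 200 camera calls.

## Working session

There is one attempt and no reset: what is moved stays moved. The work goes in short steps, Python scripts to look and compute and a tool call to move; the robot and the scene stay as the last step left them, time stands still between calls to the robot, and variables do not carry over. Pictures are saved under pics/ and viewed, at most 10 in all, crops included, and the job is handed in when it is done.

Besides the shell and the picture viewer there is one more tool, called after "Emit:" by a JSON object that holds its "fn" and its "kwargs", one argument or row to a line. play_rows: Moves the arm, as the interface text tells. Its arguments: {"type":"object","properties":{"motion":{"type":"array"},"force":{"type":"number"}},"required":["motion"]}

```bash
mkdir -p pics; python3 - <<'E'
from cell import status, read_camera, camera_info, bot
import cv2,numpy as np
for n in("top","scene"):
    im=read_camera(n); cv2.imwrite(f"pics/{n}0.png",im[:,:,::-1]); c=camera_info(n); print(n,np.round(c["camera_matrix"],1).tolist(),np.round(c["eye"],4),np.round(c["rotation"],4).tolist())
o=status.get_obs(); print(o)
E
```

```text
top [[495.9, 0.0, 277.1], [0.0, 495.9, 215.2], [0.0, 0.0, 1.0]] [0.4489 0.0362 1.1866] [-0.6978, 0.7117, -0.0508, 0.0635]
scene [[417.6, 0.0, 270.7], [0.0, 417.6, 206.3], [0.0, 0.0, 1.0]] [1.1673 0.4143 1.073 ] [0.455, 0.8328, -0.2786, -0.1475]
{'time': 0.1, 'joint_positions': array([ 1.02893043e+00,  1.58974428e-01,  1.59812123e+00,  4.04894288e-05,
        1.38620672e+00, -2.10092400e-01]), 'dq': array([-0.00061384, -0.00264492, -0.00170944,  0.00091439, -0.0006854 ,
       -0.00125225]), 'joint_efforts': array([-1.97737554e-04, -3.96990180e+01, -3.32335746e+01, -2.13451344e-04,
        4.20587443e-03, -1.30414318e-05]), 'ee_pos': array([0.1870059 , 0.54316421, 0.2304144 ]), 'tool_rot': array([ 1.65130593e-01,  9.86271340e-01, -7.87846720e-04, -3.32400553e-04]), 'contact_force': array([ 0.04780639, -0.10081473,  0.63882538]), 'wrist_torque': array([-0.01800523, -0.03381534,  0.0055102 ]), 'grasp_force': 0.0, 'finger_gap': 0.9974636689802311}
```

View pics/top0.png

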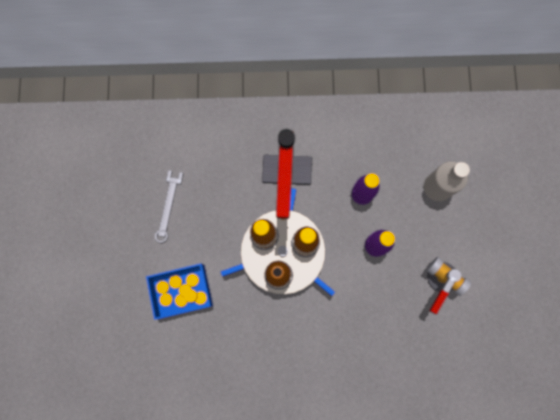

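View pics/scene0.png

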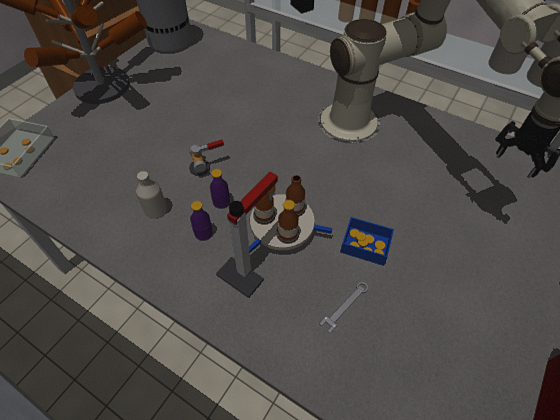

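The top view shows three things I need to tell apart.
- **Open bottle:** at (278,272), with a dark mouth. The two capped bottles on the disc are at (263,230) and (307,238), and the purple look-alikes at (368,190) and (380,242) stay alone.
- **Turntable and boom:** blue arms end at (222,272), (331,292) and (292,192). The last lies under the boom, whose free end is at (283,218).
- **Other objects:** valve at (450,278) with its red lever tip at (433,312), bin at (180,292), jug at (450,180) and spanner at (168,207).

Next I'll measure positions.

```bash
cat > h.py <<'E'
from cell import status, read_camera, camera_info, bot
import cv2,numpy as np
from scipy.spatial.transform import Rotation as R
def rot(c):
    r=np.array(c["rotation"]); return r if r.shape==(3,3) else R.from_quat(r).as_matrix()
def ray(n,uv,z):
    c=camera_info(n); d=rot(c)@np.linalg.inv(c["camera_matrix"])@np.array([uv[0],uv[1],1.]); e=np.array(c["eye"]); return (e+d*(z-e[2])/d[2])[:2]
def hsv(im): return cv2.cvtColor(im,cv2.COLOR_RGB2HSV)
def blobs(m,amin=15):
    m=m.astype(np.uint8); cs,_=cv2.findContours(m,cv2.RETR_EXTERNAL,cv2.CHAIN_APPROX_NONE)
    return sorted([c for c in cs if cv2.contourArea(c)>=amin],key=cv2.contourArea,reverse=True)
RED=lambda h:((h[...,0]<6)|(h[...,0]>174))&(h[...,1]>180)&(h[...,2]>90)
BLUE=lambda h:(h[...,0]>100)&(h[...,0]<125)&(h[...,1]>150)&(h[...,2]>60)
WHITE=lambda h:(h[...,1]<40)&(h[...,2]>185)
E
python3 - <<'E'
from h import *
im=read_camera("top");h=hsv(im)
w=blobs(WHITE(h),300)[0]; (c,r)=cv2.minEnclosingCircle(w); 
hull=cv2.convexHull(w); P=np.array([ray("top",p[0],.055) for p in hull]); (cx,rr)=cv2.minEnclosingCircle(P.astype(np.float32)); ax=np.array(cx); print("axis",ax,rr,c,"ellfit",ray("top",cv2.fitEllipse(hull)[0],.055))
for nm,M,z in(("red",RED,.299),("red valve",RED,.094),("blue",BLUE,.053)):
    for b in blobs(M(h),15):
        bx=cv2.boxPoints(cv2.minAreaRect(b)); Q=np.array([ray("top",p,z) for p in bx]); rc=cv2.minAreaRect(Q.astype(np.float32)); 
        far=np.array([ray("top",p[0],z) for p in b]); v=Q.mean(0)-ax
        print(nm,cv2.contourArea(b),np.round(bx.mean(0)),"c",Q.mean(0).round(4),"size",np.round(rc[1],4),"corners",Q.round(3).tolist(),"az",round(np.degrees(np.arctan2(v[1],v[0])),1),"rmax",np.linalg.norm(far-ax,axis=1).max().round(3))
yl=(h[...,0]>18)&(h[...,0]<32)&(h[...,1]>180)&(h[...,2]>150)
for b in blobs(yl,60):
    c=cv2.minEnclosingCircle(b)[0]; p=ray("top",c,.198); print("cap",np.round(c),p.round(4),"r",np.linalg.norm(p-ax).round(4),"az",np.degrees(np.arctan2(*(p-ax)[::-1])).round(1))
p=ray("top",(278,272),.195);print("mouth",p,np.linalg.norm(p-ax),np.degrees(np.arctan2(*(p-ax)[::-1])))
print("valve axis?",ray("top",(455,275),.09))
a=cv2.resize(im[170:330,200:400],None,fx=4,fy=4,interpolation=cv2.INTER_CUBIC)[:600,:800]; b=cv2.resize(im[240:330,400:490],(540,540),interpolation=cv2.INTER_CUBIC)
cv2.imwrite("pics/a.png",a[:,:,::-1]);cv2.imwrite("pics/b.png",b[:,:,::-1])
E
```

```text
axis [0.55113804 0.04409938] 0.09631305187940598 (282.5, 251.5) ellfit [0.55027783 0.04371028]
red 763.0 [284. 182.] c [0.6555 0.037 ] size [0.0233 0.1305] corners [[0.591, 0.053], [0.721, 0.044], [0.72, 0.021], [0.59, 0.03]] az -3.9 rmax 0.17
red 136.0 [438. 301.] c [ 0.4349 -0.2291] size [0.0123 0.0408] corners [[0.421, -0.213], [0.455, -0.235], [0.448, -0.246], [0.415, -0.223]] az -113.0 rmax 0.307
red valve 763.0 [284. 182.] c [0.7032 0.0372] size [0.0287 0.1607] corners [[0.624, 0.057], [0.784, 0.046], [0.782, 0.017], [0.622, 0.029]] az -2.6 rmax 0.233
red valve 136.0 [438. 301.] c [ 0.4317 -0.2903] size [0.0151 0.0502] corners [[0.415, -0.27], [0.456, -0.298], [0.448, -0.311], [0.407, -0.283]] az -109.7 rmax 0.369
blue 2461.0 [178. 291.] c [0.4646 0.2817] size [0.0992 0.1379] corners [[0.498, 0.36], [0.527, 0.228], [0.431, 0.204], [0.403, 0.335]] az 110.0 rmax 0.325
blue 89.0 [324. 286.] c [ 0.4692 -0.0483] size [0.0495 0.011 ] corners [[0.481, -0.026], [0.49, -0.033], [0.457, -0.071], [0.449, -0.063]] az -131.6 rmax 0.148
blue 82.5 [232. 270.] c [0.5101 0.1606] size [0.0111 0.0489] corners [[0.507, 0.186], [0.523, 0.139], [0.513, 0.136], [0.497, 0.182]] az 109.4 rmax 0.148
blue 33.5 [293. 199.] c [0.673  0.0175] size [0.0074 0.0455] corners [[0.651, 0.024], [0.696, 0.019], [0.695, 0.011], [0.65, 0.016]] az -12.3 rmax 0.147
cap [188. 289.] [0.4665 0.2325] r 0.2065 az 114.2
cap [308. 235.] [ 0.5691 -0.0078] r 0.0549 az -70.9
cap [261. 227.] [0.5878 0.0854] r 0.0552 az 48.5
cap [164. 293.] [0.4595 0.28  ] r 0.2531 az 111.2
cap [387. 238.] [ 0.559  -0.1654] r 0.2096 az -87.9
cap [371. 180.] [ 0.6788 -0.1407] r 0.2246 az -55.4
mouth [0.49663668 0.05275264] 0.0551840380008716 170.97836238763279
valve axis? [ 0.48778101 -0.3317013 ]
```

View pics/a.png

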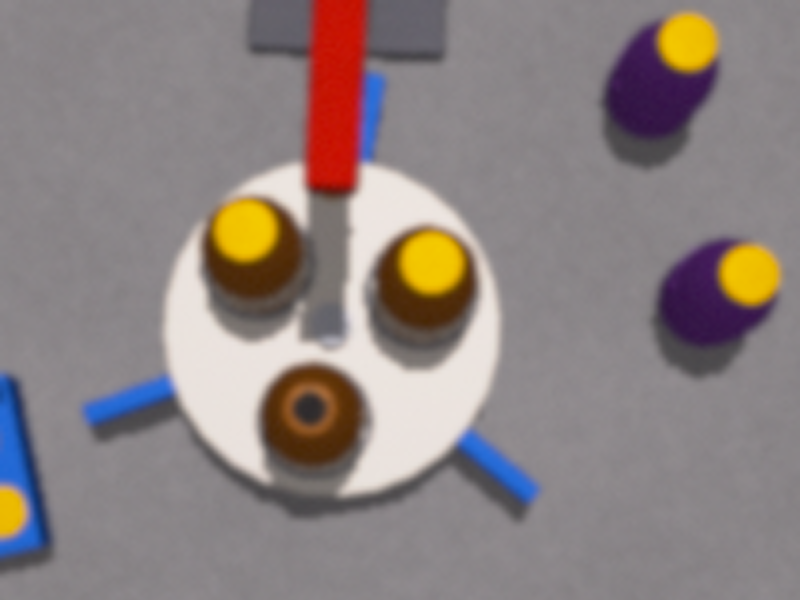

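View pics/b.png

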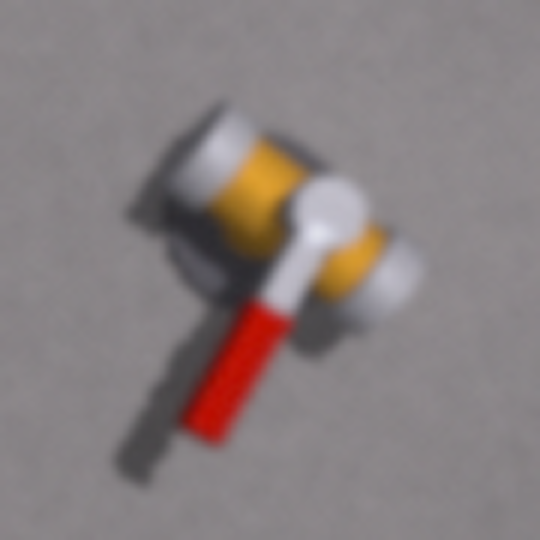

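The crop confirms the open bottle at (312,410), with the dark mouth and a tan rim. Its azimuth is about 169° and the nozzle's is about -4°, so I'll push arm 0 clockwise by about 173° with the closed fingertip. I'll script the row planning.

```bash
cat >> h.py <<'E'
AX=np.array([.5507,.0439])
def rows(wps):  # wps: list of (x,y,z,yaz deg), tool kept vertical; prints row numbers from the present pose
    o=status.get_obs(); p=o["ee_pos"]; M=R.from_quat(o["tool_rot"])
    out=[]
    for x,y,z,a in wps:
        a=np.radians(a); T=np.array([[-np.sin(a),np.cos(a),0],[np.cos(a),np.sin(a),0],[0,0,-1]]); T=np.array([T[0],T[1],np.cross(T[0],T[1])]).T
        out.append(np.r_[M.inv().apply(np.array([x,y,z])-p),(M.inv()*R.from_matrix(T)).as_rotvec()].round(3).tolist()+[1])
    print(p.round(4),o["contact_force"].round(1),round(o["time"],2)); print(out); return out
def lerp(a,b,n=8): return [tuple(np.array(a)+(np.array(b)-a)*(i+1)/n) for i in range(n)]
def arc(az0,az1,r=.142,z=.032,n=8): return [(*(AX+r*np.array([np.cos(np.radians(a)),np.sin(np.radians(a))])),z,a-180) for a in np.linspace(az0,az1,n+1)[1:]]
E
python3 - <<'E'
from h import *
rows(lerp((.187,.543,.23,71),(.36,.15,.26,68)))
E
```

```text
[0.1871 0.5432 0.2305] [-0.4  0.2 -0.3] 0.15
[[-0.036, -0.04, -0.003, -0.001, -0.0, 0.006, 1], [-0.073, -0.079, -0.007, -0.001, -0.0, 0.013, 1], [-0.109, -0.118, -0.011, -0.001, -0.0, 0.019, 1], [-0.146, -0.158, -0.014, -0.001, -0.0, 0.026, 1], [-0.182, -0.197, -0.018, -0.001, -0.0, 0.033, 1], [-0.219, -0.237, -0.022, -0.001, -0.0, 0.039, 1], [-0.255, -0.276, -0.025, -0.001, -0.0, 0.046, 1], [-0.292, -0.315, -0.029, -0.001, -0.0, 0.052, 1]]
```

Emit:
{"fn": "play_rows", "kwargs": {
  "motion": [
    [[-0.036,-0.04,-0.003,0,0,0.006,1],[-0.073,-0.079,-0.007,0,0,0.013,1],[-0.109,-0.118,-0.011,0,0,0.019,1],[-0.146,-0.158,-0.014,0,0,0.026,1],[-0.182,-0.197,-0.018,0,0,0.033,1],[-0.219,-0.237,-0.022,0,0,0.039,1],[-0.255,-0.276,-0.025,0,0,0.046,1],[-0.292,-0.315,-0.029,0,0,0.052,1]]
  ],
  "force": 20
}}

```text
time: 1.15
ee_pos: [0.361, 0.1491, 0.2603]
tool_rot: [0.191, 0.982, 0.0, 0.0]
contact_force: [0.4, 1.2, 0.4]
finger_gap: 0.002
grasp_force: 0.0
```

```bash
python3 - <<'E'
from h import *
s=arc(250,246,n=1)[0]; o=status.get_obs(); p=o["ee_pos"]; print(s,o["finger_gap"],o["joint_positions"].round(2))
rows(lerp((*p,68),(s[0],s[1],.24,s[3]),6)+2*[(s[0],s[1],.24,s[3])])
E
```

```text
(np.float64(0.49294339668323633), np.float64(-0.08582345498524932), 0.032, np.float64(66.0)) 0.0018213081487435103 [ 0.08 -0.38  2.03  0.    1.49 -1.11]
[0.361  0.1491 0.2603] [0.4 1.2 0.4] 1.15
[[-0.035, -0.028, 0.003, 0.0, 0.0, 0.006, 1], [-0.07, -0.056, 0.007, 0.0, 0.0, 0.012, 1], [-0.105, -0.084, 0.01, 0.0, 0.0, 0.018, 1], [-0.14, -0.112, 0.014, 0.0, 0.0, 0.023, 1], [-0.175, -0.14, 0.017, 0.0, 0.0, 0.029, 1], [-0.21, -0.168, 0.02, 0.0, 0.0, 0.035, 1], [-0.21, -0.168, 0.02, 0.0, 0.0, 0.035, 1], [-0.21, -0.168, 0.02, 0.0, 0.0, 0.035, 1]]
```

Emit:
{"fn": "play_rows", "kwargs": {
  "motion": [
    [[-0.035,-0.028,0.003,0,0,0.006,1],[-0.07,-0.056,0.007,0,0,0.012,1],[-0.105,-0.084,0.01,0,0,0.018,1],[-0.14,-0.112,0.014,0,0,0.023,1],[-0.175,-0.14,0.017,0,0,0.029,1],[-0.21,-0.168,0.02,0,0,0.035,1],[-0.21,-0.168,0.02,0,0,0.035,1],[-0.21,-0.168,0.02,0,0,0.035,1]]
  ]
}}

```text
time: 2.15
ee_pos: [0.4921, -0.0832, 0.2399]
tool_rot: [0.208, 0.978, 0.0, -0.001]
contact_force: [0.4, -0.6, -0.5]
finger_gap: -0.0
grasp_force: 0.0
```

```bash
python3 - <<'E'
from h import *
im=read_camera("scene"); cv2.imwrite("pics/s1.png",cv2.resize(im[0:300,100:500],(800,600))[:,:,::-1])
s=arc(250,246,n=1)[0]; p=status.get_obs()["ee_pos"]
rows(lerp((p[0],p[1],p[2],66),s,7)+[s])
E
```

```text
[ 0.4922 -0.0829  0.2402] [-0.2  0.5 -0.4] 2.2
[[-0.0, -0.0, 0.03, 0.0, -0.001, 0.001, 1], [-0.001, -0.001, 0.059, 0.0, -0.001, 0.001, 1], [-0.001, -0.001, 0.089, 0.0, -0.001, 0.001, 1], [-0.001, -0.001, 0.119, 0.0, -0.001, 0.001, 1], [-0.001, -0.002, 0.149, 0.0, -0.001, 0.001, 1], [-0.002, -0.002, 0.178, 0.0, -0.001, 0.001, 1], [-0.002, -0.002, 0.208, 0.0, -0.001, 0.001, 1], [-0.002, -0.002, 0.208, 0.0, -0.001, 0.001, 1]]
```

View pics/s1.png

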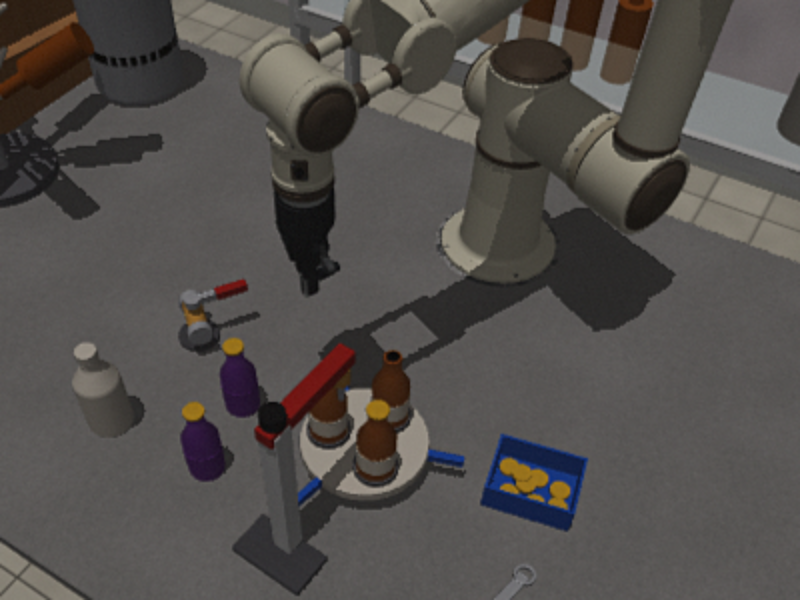

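The scene crop shows the gripper at (310,285) clear of everything, with the forearm joining the wrist on the robot's right (valve side). That wrist would hit the boom on the far side. I'll do all the pushing on the near side in two strokes: first arm 0, then arm 1.

Emit:
{"fn": "play_rows", "kwargs": {
  "motion": [
    [[0,0,0.03,0,0,0.001,1],[0,0,0.06,0,0,0.001,1],[0,0,0.09,0,0,0.001,1],[0,0,0.12,0,0,0.001,1],[-0.001,-0.001,0.15,0,0,0.001,1],[-0.001,-0.002,0.18,0,0,0.001,1],[-0.001,-0.002,0.208,0,0,0.001,1],[-0.001,-0.002,0.208,0,0,0.001,1]]
  ]
}}

```text
time: 3.2
ee_pos: [0.4905, -0.0841, 0.0307]
tool_rot: [0.208, 0.978, 0.001, -0.002]
contact_force: [0.7, 0.5, 0.1]
finger_gap: 0.003
grasp_force: 0.0
```

```bash
python3 - <<'E'
from h import *
rows(arc(246,218))
E
```

```text
[ 0.4905 -0.0841  0.0307] [0.7 0.5 0.1] 3.2
[[0.006, -0.0, -0.001, -0.0, -0.005, 0.062, 1], [0.014, 0.001, -0.001, -0.0, -0.005, 0.123, 1], [0.023, 0.002, -0.001, -0.0, -0.005, 0.184, 1], [0.031, 0.004, -0.001, -0.001, -0.005, 0.245, 1], [0.04, 0.006, -0.001, -0.001, -0.005, 0.306, 1], [0.048, 0.009, -0.001, -0.001, -0.005, 0.367, 1], [0.056, 0.012, -0.001, -0.001, -0.005, 0.428, 1], [0.064, 0.016, -0.001, -0.001, -0.005, 0.489, 1]]
```

Emit:
{"fn": "play_rows", "kwargs": {
  "motion": [
    [[0.006,0,-0.001,0,-0.004,0.062,1],[0.014,0.001,-0.001,0,-0.004,0.123,1],[0.023,0.002,-0.001,0,-0.004,0.184,1],[0.031,0.004,-0.001,0,-0.004,0.245,1],[0.04,0.006,-0.001,0,-0.004,0.306,1],[0.048,0.009,-0.001,0,-0.004,0.367,1],[0.056,0.012,-0.001,0,-0.004,0.428,1],[0.064,0.016,-0.001,0,-0.004,0.489,1]]
  ]
}}

```text
time: 4.2
ee_pos: [0.4419, -0.0455, 0.0354]
tool_rot: [0.439, 0.898, -0.001, 0.004]
contact_force: [-0.1, -2.6, -0.9]
finger_gap: 0.0
grasp_force: 0.9
```

```bash
cat >> h.py <<'E'
def arms(save=None):
    im=read_camera("top")
    if save: cv2.imwrite(save,im[:,:,::-1])
    for b in blobs(BLUE(hsv(im)),15):
        P=np.array([ray("top",p[0],.053) for p in b]); v=P.mean(0)-AX
        if np.linalg.norm(v)<.16: print("blue az",np.degrees(np.arctan2(v[1],v[0])).round(1)%360,"r",np.linalg.norm(P-AX,axis=1).max().round(3),len(b))
E
python3 - <<'E'
from h import *
p=status.get_obs()["ee_pos"][:2]-AX; a=np.degrees(np.arctan2(p[1],p[0]))%360; print(a,np.linalg.norm(p))
arms("pics/t1.png"); rows(arc(a,a-40))
E
```

```text
219.4266612137465 0.14080901382289399
blue az 93.4 r 0.148 46
blue az 333.1 r 0.148 41
[ 0.441  -0.0445  0.035 ] [ 0.2  0.2 -0.5] 4.25
[[0.011, -0.001, 0.003, 0.002, 0.006, 0.059, 1], [0.023, 0.0, 0.003, 0.002, 0.006, 0.146, 1], [0.035, 0.003, 0.003, 0.003, 0.006, 0.233, 1], [0.047, 0.006, 0.003, 0.003, 0.005, 0.321, 1], [0.059, 0.011, 0.003, 0.003, 0.005, 0.408, 1], [0.07, 0.016, 0.003, 0.003, 0.005, 0.495, 1], [0.081, 0.022, 0.003, 0.004, 0.005, 0.582, 1], [0.091, 0.03, 0.003, 0.004, 0.005, 0.67, 1]]
```

View pics/t1.png

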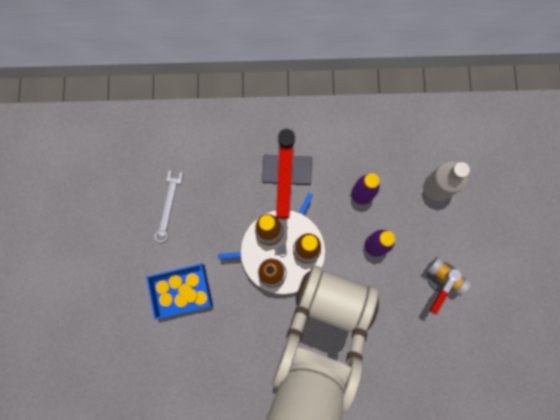

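The turntable has moved 16° clockwise and the bottles are undisturbed. I'll carry on.

Emit:
{"fn": "play_rows", "kwargs": {
  "motion": [
    [[0.011,-0.001,0.003,0.002,0.005,0.059,1],[0.023,0,0.003,0.002,0.005,0.146,1],[0.035,0.003,0.003,0.003,0.005,0.233,1],[0.047,0.006,0.003,0.003,0.005,0.321,1],[0.059,0.011,0.003,0.003,0.005,0.408,1],[0.07,0.016,0.003,0.003,0.005,0.495,1],[0.081,0.022,0.003,0.003,0.005,0.582,1],[0.091,0.03,0.003,0.003,0.005,0.67,1]]
  ]
}}

```text
time: 5.25
ee_pos: [0.4093, 0.0452, 0.0315]
tool_rot: [0.71, 0.704, 0.0, 0.0]
contact_force: [-0.6, -1.4, 0.8]
finger_gap: 0.002
grasp_force: 0.9
```

```bash
cat >> h.py <<'E'
def faz():
    p=status.get_obs()["ee_pos"][:2]-AX; a=np.degrees(np.arctan2(p[1],p[0]))%360; print("faz",a.round(1),np.linalg.norm(p).round(4)); return a
E
python3 - <<'E'
from h import *
a=faz(); rows(arc(a,a-38))
E
```

```text
faz 179.5 0.1414
[0.4093 0.0452 0.0315] [-0.6 -1.4  0.8] 5.25
[[0.012, -0.0, -0.001, 0.001, -0.0, 0.083, 1], [0.023, 0.001, -0.001, 0.001, -0.0, 0.166, 1], [0.035, 0.004, -0.001, 0.001, -0.0, 0.249, 1], [0.046, 0.007, -0.001, 0.001, -0.0, 0.332, 1], [0.057, 0.011, -0.001, 0.001, -0.0, 0.415, 1], [0.068, 0.017, -0.001, 0.001, -0.001, 0.498, 1], [0.078, 0.023, -0.0, 0.001, -0.001, 0.581, 1], [0.087, 0.03, -0.0, 0.001, -0.001, 0.664, 1]]
```

Emit:
{"fn": "play_rows", "kwargs": {
  "motion": [
    [[0.012,0,-0.001,0,0,0.083,1],[0.023,0.001,-0.001,0,0,0.166,1],[0.035,0.004,-0.001,0,0,0.249,1],[0.046,0.007,-0.001,0,0,0.332,1],[0.057,0.011,-0.001,0,0,0.415,1],[0.068,0.017,-0.001,0,0,0.498,1],[0.078,0.023,0,0,0,0.581,1],[0.087,0.03,0,0,0,0.664,1]]
  ]
}}

```text
time: 6.25
ee_pos: [0.4393, 0.1324, 0.0312]
tool_rot: [0.901, 0.434, -0.0, -0.001]
contact_force: [-1.4, -0.1, 0.5]
finger_gap: -0.003
grasp_force: 0.9
```

```bash
python3 - <<'E'
from h import *
a=faz(); rows(arc(a,a-16)); arms()
E
```

```text
faz 141.5 0.1423
[0.4393 0.1324 0.0312] [-1.4 -0.1  0.5] 6.25
[[0.005, 0.0, -0.001, -0.002, -0.0, 0.034, 1], [0.01, 0.001, -0.001, -0.002, -0.0, 0.069, 1], [0.015, 0.001, -0.001, -0.002, -0.0, 0.104, 1], [0.02, 0.002, -0.001, -0.002, -0.0, 0.138, 1], [0.025, 0.002, -0.001, -0.002, -0.0, 0.173, 1], [0.03, 0.003, -0.001, -0.002, -0.0, 0.208, 1], [0.034, 0.004, -0.001, -0.002, -0.0, 0.243, 1], [0.039, 0.006, -0.001, -0.002, -0.0, 0.278, 1]]
blue az 255.5 r 0.148 45
blue az 16.1 r 0.148 43
```

Emit:
{"fn": "play_rows", "kwargs": {
  "motion": [
    [[0.005,0,-0.001,0,0,0.034,1],[0.01,0.001,-0.001,0,0,0.069,1],[0.015,0.001,-0.001,0,0,0.104,1],[0.02,0.002,-0.001,0,0,0.138,1],[0.025,0.002,-0.001,0,0,0.173,1],[0.03,0.003,-0.001,0,0,0.208,1],[0.034,0.004,-0.001,0,0,0.243,1],[0.039,0.006,-0.001,0,0,0.278,1]]
  ]
}}

```text
time: 7.3
ee_pos: [0.4678, 0.1588, 0.0318]
tool_rot: [0.952, 0.306, -0.001, -0.001]
contact_force: [-2.1, 0.2, 0.2]
finger_gap: -0.004
grasp_force: 0.9
```

```bash
python3 - <<'E'
from h import *
a=faz(); o=status.get_obs();p=o["ee_pos"]; q=arc(a+4,a+3,r=.15,n=1)[0]; y=a-180
print("J",o["joint_positions"].round(2))
# back off, lift, then head round the near side
rows([(q[0],q[1],.032,y)]+lerp((q[0],q[1],.032,y),(q[0]-.01,q[1],.24,y),7))
E
```

```text
faz 125.8 0.1417
J [0.08 0.22 1.97 0.   0.96 1.03]
[0.4678 0.1588 0.0318] [-2.1  0.2  0.2] 7.3
[[-0.008, -0.008, -0.0, -0.002, 0.001, -0.003, 1], [-0.009, -0.009, -0.03, -0.002, 0.001, -0.003, 1], [-0.01, -0.01, -0.06, -0.002, 0.001, -0.003, 1], [-0.011, -0.011, -0.089, -0.002, 0.001, -0.003, 1], [-0.013, -0.012, -0.119, -0.002, 0.001, -0.003, 1], [-0.014, -0.013, -0.149, -0.002, 0.001, -0.003, 1], [-0.015, -0.013, -0.178, -0.002, 0.001, -0.003, 1], [-0.016, -0.014, -0.208, -0.002, 0.001, -0.003, 1]]
```

Emit:
{"fn": "play_rows", "kwargs": {
  "motion": [
    [[-0.008,-0.008,0,0,0,0,1],[-0.009,-0.009,-0.03,0,0,0,1],[-0.01,-0.01,-0.06,0,0,0,1],[-0.011,-0.011,-0.089,0,0,0,1],[-0.013,-0.012,-0.119,0,0,0,1],[-0.014,-0.013,-0.149,0,0,0,1],[-0.015,-0.013,-0.178,0,0,0,1],[-0.016,-0.014,-0.208,0,0,0,1]]
  ]
}}

```text
time: 8.3
ee_pos: [0.4463, 0.1604, 0.2404]
tool_rot: [0.952, 0.307, -0.0, -0.001]
contact_force: [0.7, 0.1, -0.2]
finger_gap: 0.002
grasp_force: 0.0
```

```bash
python3 - <<'E'
from h import *
arms(); p=status.get_obs()["ee_pos"]; 
s=arc(260,258,n=1)[0]; print(s)
w=lerp((*p,-54),(.40,.03,.24,-8),4)+lerp((.40,.03,.24,-8),(.45,-.09,.24,25),4)
rows(w)
E
```

```text
blue az 238.9 r 0.148 43
(np.float64(0.5211765399038781), np.float64(-0.09499695930420038), 0.032, np.float64(78.0))
[0.4485 0.1607 0.2449] [2.  0.9 3.2] 8.35
[[-0.029, 0.019, 0.001, 0.003, -0.006, -0.206, 1], [-0.058, 0.039, 0.002, 0.003, -0.006, -0.407, 1], [-0.087, 0.058, 0.003, 0.004, -0.006, -0.607, 1], [-0.116, 0.078, 0.004, 0.005, -0.005, -0.808, 1], [-0.123, 0.109, 0.004, 0.005, -0.005, -0.952, 1], [-0.13, 0.141, 0.004, 0.006, -0.005, -1.096, 1], [-0.138, 0.173, 0.004, 0.006, -0.004, -1.24, 1], [-0.145, 0.204, 0.004, 0.006, -0.004, -1.384, 1]]
```

Emit:
{"fn": "play_rows", "kwargs": {
  "motion": [
    [[-0.029,0.019,0.001,0,0,-0.18,1],[-0.058,0.039,0.002,0,0,-0.36,1],[-0.087,0.058,0.003,0,0,-0.54,1],[-0.116,0.078,0.004,0,0,-0.72,1],[-0.123,0.109,0.004,0,0,-0.9,1],[-0.13,0.141,0.004,0,0,-1.08,1],[-0.138,0.173,0.004,0,0,-1.24,1],[-0.145,0.204,0.004,0,0,-1.38,1]]
  ]
}}

```text
time: 9.35
ee_pos: [0.4477, -0.0906, 0.2348]
tool_rot: [0.537, 0.843, 0.0, -0.0]
contact_force: [-0.0, -0.2, -0.9]
finger_gap: -0.0
grasp_force: 0.0
```

```bash
python3 - <<'E'
from h import *
p=status.get_obs()["ee_pos"]; 
s=arc(260,250,n=1)[0]; print(s)
u=(s[0],s[1],.2,s[3])
rows(lerp((*p,25),u,5)+lerp(u,(s[0],s[1],.14,s[3]),3))
E
```

```text
(np.float64(0.5021331396477551), np.float64(-0.089536352151599), 0.032, np.float64(70.0))
[ 0.4477 -0.0906  0.2348] [-0.  -0.2 -0.9] 9.35
[[-0.004, 0.01, 0.007, -0.0, -0.001, -0.157, 1], [-0.009, 0.02, 0.014, 0.0, -0.001, -0.314, 1], [-0.013, 0.03, 0.021, 0.0, -0.001, -0.471, 1], [-0.018, 0.04, 0.028, 0.0, -0.001, -0.628, 1], [-0.022, 0.05, 0.035, 0.0, -0.001, -0.785, 1], [-0.022, 0.05, 0.055, 0.0, -0.001, -0.785, 1], [-0.022, 0.05, 0.075, 0.0, -0.001, -0.785, 1], [-0.022, 0.05, 0.095, 0.0, -0.001, -0.785, 1]]
```

Emit:
{"fn": "play_rows", "kwargs": {
  "motion": [
    [[-0.004,0.01,0.007,0,0,-0.157,1],[-0.009,0.02,0.014,0,0,-0.314,1],[-0.013,0.03,0.021,0,0,-0.471,1],[-0.018,0.04,0.028,0,0,-0.628,1],[-0.022,0.05,0.035,0,0,-0.785,1],[-0.022,0.05,0.055,0,0,-0.785,1],[-0.022,0.05,0.075,0,0,-0.785,1],[-0.022,0.05,0.095,0,0,-0.785,1]]
  ]
}}

```text
time: 10.35
ee_pos: [0.5019, -0.0886, 0.1393]
tool_rot: [0.176, 0.984, 0.0, -0.0]
contact_force: [0.4, -0.6, 0.0]
finger_gap: -0.003
grasp_force: 0.0
```

```bash
python3 - <<'E'
from h import *
faz();s=arc(260,250,n=1)[0]
d=(s[0],s[1],.032,s[3]); p=status.get_obs()["ee_pos"]
rows(lerp((s[0],s[1],p[2],s[3]),d,5)+arc(250,247,n=3))
E
```

```text
faz 249.8 0.1411
[ 0.5019 -0.0886  0.1393] [ 0.4 -0.6  0. ] 10.35
[[-0.001, -0.001, 0.021, 0.001, -0.001, -0.005, 1], [-0.001, -0.001, 0.043, 0.001, -0.001, -0.005, 1], [-0.001, -0.001, 0.064, 0.001, -0.001, -0.005, 1], [-0.001, -0.001, 0.086, 0.001, -0.001, -0.005, 1], [-0.001, -0.001, 0.107, 0.001, -0.001, -0.005, 1], [0.002, -0.001, 0.107, 0.001, -0.001, 0.013, 1], [0.004, -0.001, 0.107, 0.001, -0.001, 0.03, 1], [0.007, -0.001, 0.107, 0.001, -0.001, 0.048, 1]]
```

Emit:
{"fn": "play_rows", "kwargs": {
  "motion": [
    [[-0.001,-0.001,0.021,0,0,0,1],[-0.001,-0.001,0.043,0,0,0,1],[-0.001,-0.001,0.064,0,0,0,1],[-0.001,-0.001,0.086,0,0,0,1],[-0.001,-0.001,0.107,0,0,0,1],[0.002,-0.001,0.107,0,0,0.013,1],[0.004,-0.001,0.107,0,0,0.03,1],[0.007,-0.001,0.107,0,0,0.048,1]]
  ]
}}

```text
time: 11.35
ee_pos: [0.4961, -0.0876, 0.034]
tool_rot: [0.201, 0.98, 0.0, 0.0]
contact_force: [0.0, 0.1, 0.1]
finger_gap: 0.002
grasp_force: 0.0
```

```bash
python3 - <<'E'
from h import *
a=faz(); rows(arc(a,a-36))
E
```

```text
faz 247.5 0.1424
[ 0.4961 -0.0876  0.034 ] [0.  0.1 0.1] 11.35
[[0.011, 0.001, 0.002, 0.001, 0.001, 0.067, 1], [0.022, 0.002, 0.002, 0.001, 0.001, 0.146, 1], [0.033, 0.004, 0.002, 0.001, 0.001, 0.225, 1], [0.044, 0.007, 0.002, 0.001, 0.001, 0.303, 1], [0.054, 0.011, 0.002, 0.001, 0.001, 0.382, 1], [0.065, 0.015, 0.002, 0.001, 0.001, 0.46, 1], [0.074, 0.021, 0.002, 0.001, 0.001, 0.539, 1], [0.084, 0.027, 0.002, 0.001, 0.001, 0.617, 1]]
```

Emit:
{"fn": "play_rows", "kwargs": {
  "motion": [
    [[0.011,0.001,0.002,0,0,0.067,1],[0.022,0.002,0.002,0,0,0.146,1],[0.033,0.004,0.002,0,0,0.225,1],[0.044,0.007,0.002,0,0,0.303,1],[0.054,0.011,0.002,0,0,0.382,1],[0.065,0.015,0.002,0,0,0.46,1],[0.074,0.021,0.002,0,0,0.539,1],[0.084,0.027,0.002,0,0,0.617,1]]
  ]
}}

```text
time: 12.35
ee_pos: [0.4296, -0.0299, 0.0319]
tool_rot: [0.49, 0.872, 0.0, 0.001]
contact_force: [0.9, -0.6, -0.8]
finger_gap: -0.001
grasp_force: 0.8
```

```bash
python3 - <<'E'
from h import *
arms("pics/t2.png");a=faz(); rows(arc(a,189))
E
```

```text
blue az 85.7 r 0.149 46
blue az 325.3 r 0.148 38
faz 210.7 0.1422
[ 0.4284 -0.0287  0.0315] [0.  0.8 0. ] 12.4
[[0.007, 0.0, -0.0, 0.0, -0.001, 0.057, 1], [0.013, 0.001, -0.0, 0.0, -0.001, 0.104, 1], [0.02, 0.002, -0.0, 0.0, -0.001, 0.152, 1], [0.027, 0.003, -0.0, 0.0, -0.001, 0.199, 1], [0.033, 0.004, -0.0, 0.0, -0.001, 0.246, 1], [0.04, 0.006, -0.0, 0.0, -0.001, 0.294, 1], [0.046, 0.008, -0.0, 0.0, -0.001, 0.341, 1], [0.052, 0.011, -0.0, 0.0, -0.001, 0.388, 1]]
```

Emit:
{"fn": "play_rows", "kwargs": {
  "motion": [
    [[0.007,0,0,0,0,0.057,1],[0.013,0.001,0,0,0,0.104,1],[0.02,0.002,0,0,0,0.152,1],[0.027,0.003,0,0,0,0.199,1],[0.033,0.004,0,0,0,0.246,1],[0.04,0.006,0,0,0,0.294,1],[0.046,0.008,0,0,0,0.341,1],[0.052,0.011,0,0,0,0.388,1]]
  ]
}}

```text
time: 13.4
ee_pos: [0.4111, 0.0202, 0.0315]
tool_rot: [0.648, 0.762, -0.0, -0.0]
contact_force: [-1.2, -1.3, 0.1]
finger_gap: 0.001
grasp_force: 0.9
```

```bash
python3 - <<'E'
from h import *
arms("pics/t3.png")
im=cv2.imread("pics/t3.png")[:,:,::-1]; h=hsv(im)
b=blobs(RED(h),300)[0]; P=np.array([ray("top",p[0],.299) for p in b]); l=cv2.fitLine(P.astype(np.float32),cv2.DIST_L2,0,.01,.01).ravel(); print("boom dir",np.degrees(np.arctan(l[1]/l[0])),"y at axis x",l[3]+(AX[0]-l[2])*l[1]/l[0])
a=faz(); rows(arc(a,182,n=5)+arc(182,181.9,n=3))
E
```

```text
blue az 303.6 r 0.147 38
blue az 63.9 r 0.148 41
boom dir -4.1129713 y at axis x 0.04461388528127302
faz 189.3 0.1416
[0.411  0.021  0.0314] [0.1 0.5 0.2] 13.45
[[0.004, -0.0, -0.001, -0.001, -0.001, 0.023, 1], [0.007, -0.0, -0.001, -0.001, -0.001, 0.049, 1], [0.011, -0.0, -0.001, -0.001, -0.001, 0.074, 1], [0.014, 0.0, -0.001, -0.001, -0.001, 0.1, 1], [0.018, 0.001, -0.001, -0.001, -0.001, 0.125, 1], [0.018, 0.001, -0.001, -0.001, -0.001, 0.126, 1], [0.018, 0.001, -0.001, -0.001, -0.001, 0.127, 1], [0.018, 0.001, -0.001, -0.001, -0.001, 0.127, 1]]
```

Emit:
{"fn": "play_rows", "kwargs": {
  "motion": [
    [[0.004,0,0,0,0,0.023,1],[0.007,0,0,0,0,0.049,1],[0.011,0,0,0,0,0.074,1],[0.014,0,0,0,0,0.1,1],[0.019,0.001,0,0,0,0.127,1],[0.019,0.001,0,0,0,0.127,1],[0.019,0.001,0,0,0,0.127,1],[0.019,0.001,0,0,0,0.127,1]]
  ]
}}

```text
time: 14.45
ee_pos: [0.4088, 0.0395, 0.0309]
tool_rot: [0.695, 0.719, -0.0, -0.001]
contact_force: [0.8, 0.2, -0.0]
finger_gap: -0.005
grasp_force: 0.0
```

```bash
python3 - <<'E'
from h import *
arms("pics/t4.png")
im=cv2.imread("pics/t4.png")[:,:,::-1]; h=hsv(im)
yl=(h[...,0]>18)&(h[...,0]<32)&(h[...,1]>180)&(h[...,2]>150)
for b in blobs(yl,40):
    c=cv2.minEnclosingCircle(b)[0]; p=ray("top",c,.198)-AX
    if np.linalg.norm(p)<.08: print("cap",p.round(4),np.linalg.norm(p).round(4),np.degrees(np.arctan2(p[1],p[0])).round(1))
im=read_camera("scene"); cv2.imwrite("pics/s2.png",cv2.resize(im[130:290,180:380],(800,640))[:600,:,::-1])
a=faz(); y=a-180; p=status.get_obs()["ee_pos"]; q=(p[0]-.005,p[1]-.02)
rows([(*q,.032,y)]*2+lerp((*q,.032,y),(*q,.2,y),6))
E
```

```text
blue az 55.6 r 0.149 39
blue az 295.1 r 0.148 41
cap [-0.0307 -0.045 ] 0.0544 -124.3
cap [-0.0227  0.05  ] 0.0549 114.4
faz 181.8 0.1419
[0.4089 0.0394 0.0309] [-0.7 -0.1 -1. ] 14.55
[[-0.02, -0.006, -0.001, -0.001, -0.001, 0.003, 1], [-0.02, -0.006, -0.001, -0.001, -0.001, 0.003, 1], [-0.02, -0.006, -0.029, -0.001, -0.001, 0.003, 1], [-0.02, -0.006, -0.057, -0.001, -0.001, 0.003, 1], [-0.02, -0.006, -0.085, -0.001, -0.001, 0.003, 1], [-0.02, -0.006, -0.113, -0.001, -0.001, 0.003, 1], [-0.02, -0.006, -0.141, -0.001, -0.001, 0.003, 1], [-0.02, -0.006, -0.169, -0.001, -0.001, 0.003, 1]]
```

View pics/s2.png

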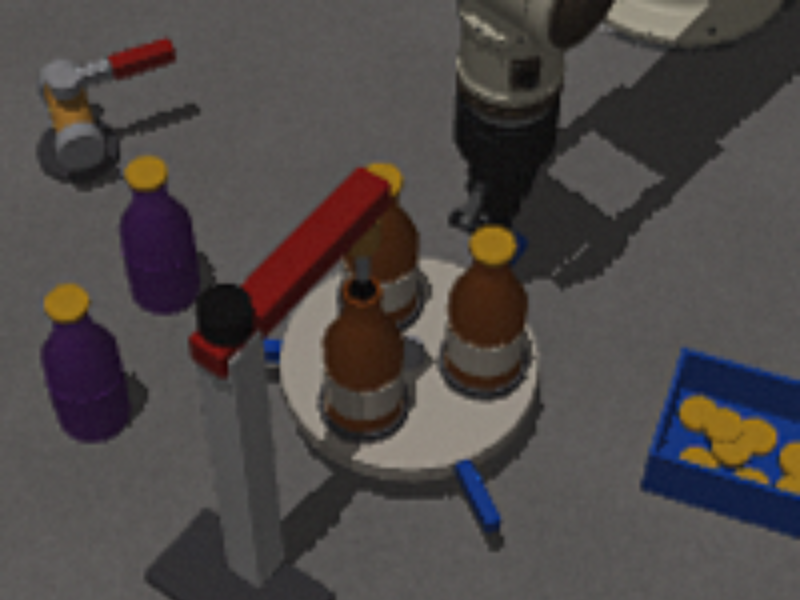

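The scene crop shows the open bottle, with its mouth at (363,290), directly below the nozzle at (363,270). Measured azimuth is -4.7° against the boom's -4.1°, which is under 1 mm. I'll back off and lift, then go for the valve.

Emit:
{"fn": "play_rows", "kwargs": {
  "motion": [
    [[-0.02,-0.006,0,0,0,0,1],[-0.02,-0.006,0,0,0,0,1],[-0.02,-0.006,-0.029,0,0,0,1],[-0.02,-0.006,-0.057,0,0,0,1],[-0.02,-0.006,-0.085,0,0,0,1],[-0.02,-0.006,-0.113,0,0,0,1],[-0.02,-0.006,-0.141,0,0,0,1],[-0.02,-0.006,-0.169,0,0,0,1]]
  ]
}}

```text
time: 15.55
ee_pos: [0.4038, 0.0196, 0.2009]
tool_rot: [0.695, 0.719, 0.0, -0.001]
contact_force: [-0.2, 0.2, -0.9]
finger_gap: 0.0
grasp_force: 0.0
```

```bash
cat >> h.py <<'E'
VX=np.array([.4892,-.3305])
def varc(a0,a1,r=.078,z=.065,n=8): return [(*(VX+r*np.array([np.cos(np.radians(a)),np.sin(np.radians(a))])),z,a-180) for a in np.linspace(a0,a1,n+1)[1:]]
def lever():
    h=hsv(read_camera("top"))
    for b in blobs(RED(h),15):
        P=np.array([ray("top",p[0],.094) for p in b]); v=P.mean(0)-VX
        if np.linalg.norm(v)<.12: print("lever az",np.degrees(np.arctan2(v[1],v[0])).round(1)%360,"r",np.linalg.norm(P-VX,axis=1).max().round(3),cv2.contourArea(b))
E
python3 - <<'E'
from h import *
arms(); lever(); p=status.get_obs()["ee_pos"]; s=varc(110,118,n=1)[0]; print(s)
rows(lerp((*p,1.8),(s[0],s[1],.19,s[3]),7)+[(s[0],s[1],.19,s[3])])
E
```

```text
blue az 55.6 r 0.149 39
blue az 295.1 r 0.148 41
lever az 145.3 r 0.095 134.0
(np.float64(0.4525812181027005), np.float64(-0.2616300877570037), 0.065, np.float64(-62.0))
[0.406  0.019  0.2031] [ 1.5  0.  -0.3] 15.65
[[-0.04, 0.005, 0.002, 0.005, -0.0, 0.163, 1], [-0.081, 0.01, 0.004, 0.005, -0.001, 0.322, 1], [-0.121, 0.016, 0.006, 0.005, -0.001, 0.481, 1], [-0.161, 0.021, 0.008, 0.005, -0.001, 0.64, 1], [-0.202, 0.026, 0.01, 0.005, -0.002, 0.799, 1], [-0.242, 0.031, 0.011, 0.005, -0.002, 0.958, 1], [-0.282, 0.037, 0.013, 0.005, -0.003, 1.117, 1], [-0.282, 0.037, 0.013, 0.005, -0.003, 1.117, 1]]
```

Emit:
{"fn": "play_rows", "kwargs": {
  "motion": [
    [[-0.04,0.005,0.002,0,0,0.163,1],[-0.081,0.01,0.004,0,0,0.322,1],[-0.121,0.016,0.006,0,0,0.481,1],[-0.161,0.021,0.008,0,0,0.64,1],[-0.202,0.026,0.01,0,0,0.799,1],[-0.242,0.031,0.011,0,0,0.958,1],[-0.282,0.037,0.013,0,0,1.117,1],[-0.282,0.037,0.013,0,0,1.117,1]]
  ]
}}

```text
time: 16.65
ee_pos: [0.4504, -0.2629, 0.1849]
tool_rot: [0.971, 0.241, -0.001, -0.002]
contact_force: [0.7, 0.4, -0.4]
finger_gap: -0.003
grasp_force: 0.0
```

```bash
python3 - <<'E'
from h import *
p=status.get_obs()["ee_pos"]; s=varc(110,118,n=1)[0]
rows(lerp((s[0],s[1],p[2],s[3]),s,6)+[s]*2)
E
```

```text
[ 0.4504 -0.2629  0.1849] [ 0.7  0.4 -0.4] 16.65
[[0.003, 0.0, 0.02, -0.003, 0.001, -0.003, 1], [0.003, 0.0, 0.04, -0.003, 0.001, -0.003, 1], [0.003, 0.0, 0.06, -0.003, 0.001, -0.003, 1], [0.003, 0.0, 0.08, -0.003, 0.001, -0.003, 1], [0.003, 0.0, 0.1, -0.003, 0.001, -0.003, 1], [0.003, 0.0, 0.12, -0.003, 0.001, -0.003, 1], [0.003, 0.0, 0.12, -0.003, 0.001, -0.003, 1], [0.003, 0.0, 0.12, -0.003, 0.001, -0.003, 1]]
```

Emit:
{"fn": "play_rows", "kwargs": {
  "motion": [
    [[0.003,0,0.02,0,0,0,1],[0.003,0,0.04,0,0,0,1],[0.003,0,0.06,0,0,0,1],[0.003,0,0.08,0,0,0,1],[0.003,0,0.1,0,0,0,1],[0.003,0,0.12,0,0,0,1],[0.003,0,0.12,0,0,0,1],[0.003,0,0.12,0,0,0,1]]
  ]
}}

```text
time: 17.65
ee_pos: [0.4534, -0.2594, 0.067]
tool_rot: [0.97, 0.243, -0.0, -0.001]
contact_force: [0.2, -0.0, 0.1]
finger_gap: -0.0
grasp_force: 0.0
```

```bash
python3 - <<'E'
from h import *
rows(varc(118,158))
E
```

```text
[ 0.4534 -0.2594  0.067 ] [ 0.2 -0.   0.1] 17.65
[[-0.009, 0.002, 0.002, -0.001, 0.0, -0.086, 1], [-0.015, 0.003, 0.002, -0.001, 0.0, -0.173, 1], [-0.022, 0.004, 0.002, -0.001, 0.0, -0.261, 1], [-0.028, 0.006, 0.002, -0.001, 0.0, -0.348, 1], [-0.035, 0.009, 0.002, -0.002, -0.0, -0.435, 1], [-0.041, 0.012, 0.002, -0.002, -0.0, -0.522, 1], [-0.047, 0.016, 0.002, -0.002, -0.0, -0.61, 1], [-0.052, 0.02, 0.002, -0.001, -0.0, -0.697, 1]]
```

Emit:
{"fn": "play_rows", "kwargs": {
  "motion": [
    [[-0.009,0.002,0.002,0,0,-0.086,1],[-0.015,0.003,0.002,0,0,-0.173,1],[-0.022,0.004,0.002,0,0,-0.261,1],[-0.028,0.006,0.002,0,0,-0.348,1],[-0.035,0.009,0.002,0,0,-0.435,1],[-0.041,0.012,0.002,0,0,-0.522,1],[-0.047,0.016,0.002,0,0,-0.61,1],[-0.052,0.02,0.002,0,0,-0.697,1]]
  ]
}}

```text
time: 18.65
ee_pos: [0.4177, -0.3021, 0.0659]
tool_rot: [0.828, 0.56, 0.001, 0.0]
contact_force: [1.6, 2.5, 0.8]
finger_gap: -0.001
grasp_force: 1.3
```

```bash
python3 - <<'E'
from h import *
lever(); rows(varc(158,194))
E
```

```text
[ 0.4175 -0.3027  0.0659] [1.6 0.9 0.1] 18.7
[[-0.005, -0.001, 0.001, 0.001, -0.0, -0.074, 1], [-0.011, -0.0, 0.001, 0.001, -0.0, -0.153, 1], [-0.017, 0.001, 0.001, 0.001, -0.0, -0.231, 1], [-0.023, 0.003, 0.001, 0.001, -0.0, -0.31, 1], [-0.029, 0.005, 0.001, 0.001, -0.0, -0.388, 1], [-0.034, 0.007, 0.001, 0.001, -0.0, -0.467, 1], [-0.04, 0.01, 0.001, 0.001, -0.0, -0.545, 1], [-0.045, 0.014, 0.001, 0.001, -0.0, -0.624, 1]]
```

Contact is about 2 N. I'll continue.

Emit:
{"fn": "play_rows", "kwargs": {
  "motion": [
    [[-0.005,0,0.001,0,0,-0.074,1],[-0.011,0,0.001,0,0,-0.153,1],[-0.017,0.001,0.001,0,0,-0.231,1],[-0.023,0.003,0.001,0,0,-0.31,1],[-0.029,0.005,0.001,0,0,-0.388,1],[-0.034,0.007,0.001,0,0,-0.467,1],[-0.04,0.01,0.001,0,0,-0.545,1],[-0.045,0.014,0.001,0,0,-0.624,1]]
  ]
}}

```text
time: 19.7
ee_pos: [0.4129, -0.3484, 0.0641]
tool_rot: [0.617, 0.787, 0.0, -0.001]
contact_force: [-0.9, 3.1, 1.3]
finger_gap: 0.0
grasp_force: 1.4
```

```bash
python3 - <<'E'
from h import *
lever(); rows(varc(194,212))
E
```

```text
[ 0.4131 -0.3493  0.0643] [-0.1  1.6 -0.7] 19.75
[[-0.003, 0.0, -0.001, -0.001, -0.001, -0.041, 1], [-0.006, 0.001, -0.001, -0.0, -0.001, -0.08, 1], [-0.009, 0.001, -0.001, -0.0, -0.001, -0.119, 1], [-0.012, 0.001, -0.001, -0.0, -0.001, -0.159, 1], [-0.015, 0.002, -0.001, -0.0, -0.001, -0.198, 1], [-0.018, 0.003, -0.001, -0.0, -0.001, -0.237, 1], [-0.021, 0.003, -0.001, -0.0, -0.001, -0.276, 1], [-0.024, 0.004, -0.001, -0.0, -0.001, -0.316, 1]]
```

Emit:
{"fn": "play_rows", "kwargs": {
  "motion": [
    [[-0.003,0,0,0,0,-0.041,1],[-0.006,0.001,0,0,0,-0.08,1],[-0.009,0.001,0,0,0,-0.119,1],[-0.012,0.001,0,0,0,-0.159,1],[-0.015,0.002,0,0,0,-0.198,1],[-0.018,0.003,0,0,0,-0.237,1],[-0.021,0.003,0,0,0,-0.276,1],[-0.024,0.004,0,0,0,-0.316,1]]
  ]
}}

```text
time: 20.75
ee_pos: [0.4223, -0.3707, 0.0639]
tool_rot: [0.487, 0.874, 0.001, -0.001]
contact_force: [0.1, 3.1, 0.7]
finger_gap: 0.004
grasp_force: 1.2
```

```bash
python3 - <<'E'
from h import *
lever(); rows(varc(212,222))
E
```

```text
[ 0.4225 -0.371   0.064 ] [-0.7  1.6  0.4] 20.8
[[-0.003, 0.0, -0.001, -0.0, -0.002, -0.025, 1], [-0.004, 0.0, -0.001, -0.0, -0.002, -0.046, 1], [-0.006, 0.0, -0.001, -0.0, -0.002, -0.068, 1], [-0.008, 0.0, -0.001, -0.0, -0.002, -0.09, 1], [-0.009, 0.0, -0.001, -0.0, -0.002, -0.112, 1], [-0.011, 0.001, -0.001, -0.0, -0.002, -0.134, 1], [-0.013, 0.001, -0.001, -0.0, -0.002, -0.156, 1], [-0.014, 0.001, -0.001, -0.0, -0.002, -0.177, 1]]
```

Emit:
{"fn": "play_rows", "kwargs": {
  "motion": [
    [[-0.002,0,0,0,0,-0.025,1],[-0.004,0,0,0,0,-0.046,1],[-0.005,0,0,0,0,-0.068,1],[-0.006,0,0,0,0,-0.09,1],[-0.007,0,0,0,0,-0.1,1],[-0.008,0,0,0,0,-0.11,1],[-0.009,0,0,0,0,-0.12,1],[-0.01,0,0,0,0,-0.13,1]]
  ]
}}

```text
time: 21.8
ee_pos: [0.424, -0.3749, 0.0631]
tool_rot: [0.428, 0.904, 0.003, -0.008]
contact_force: [-17.4, 20.2, 22.3]
finger_gap: -0.001
grasp_force: 13.7
```

```bash
python3 - <<'E'
from h import *
lever(); o=status.get_obs(); p=o["ee_pos"][:2]-VX; print(p,np.degrees(np.arctan2(p[1],p[0]))%360,o["contact_force"])
E
```

```text
[-0.06525889 -0.04439046] 214.22435275754077 [-16.68589725  20.0443095   20.95958062]
```

The force jumped to about 30 N, so it has hit the stop or something else. I'll back off at once and look.

Emit:
{"fn": "play_rows", "kwargs": {
  "motion": [
    [[0.008,0,0,0,0,0,1],[0.016,0,0,0,0,0,1],[0.024,0,0,0,0,0,1],[0.024,0,-0.03,0,0,0,1],[0.024,0,-0.06,0,0,0,1],[0.024,0,-0.09,0,0,0,1],[0.024,0,-0.12,0,0,0,1],[0.024,0,-0.15,0,0,0,1]]
  ]
}}

```text
time: 22.85
ee_pos: [0.4125, -0.3615, 0.2146]
tool_rot: [0.429, 0.903, 0.0, -0.0]
contact_force: [0.6, -0.3, -0.4]
finger_gap: -0.005
grasp_force: 0.0
```

```bash
python3 - <<'E'
from h import *
im=read_camera("scene"); cv2.imwrite("pics/s3.png",cv2.resize(im[100:220,140:300],(800,600),interpolation=cv2.INTER_CUBIC)[:,:,::-1])
h=hsv(im)
for b in blobs(RED(h),10):
    P=np.array([ray("scene",p[0],.085) for p in b]); v=P.mean(0)-VX; print(cv2.contourArea(b),v.round(3),np.degrees(np.arctan2(v[1],v[0]))%360)
lever(); print(status.get_obs()["ee_pos"])
E
```

```text
352.5 [0.029 0.27 ] 83.92528933438733
27.5 [-0.045 -0.052] 228.98582071410593
lever az 228.1 r 0.094 117.0
[ 0.41394544 -0.36338184  0.21760531]
```

View pics/s3.png

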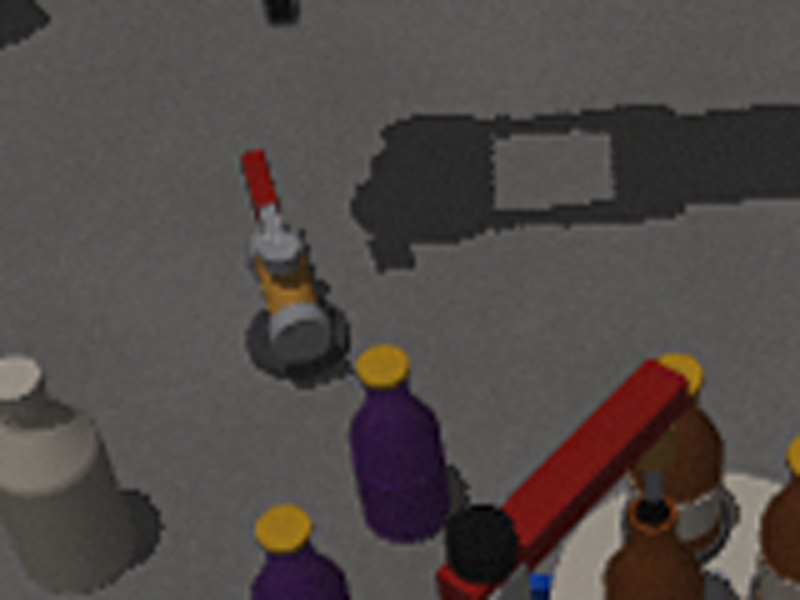

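The scene crop shows the lever (253,155)–(268,210) in line with the pipe (275,245)–(300,330). I'll check that against the measured pipe azimuth, and check the bottle and the objects that must not move.

```bash
python3 - <<'E'
from h import *
im=cv2.imread("pics/top0.png")[:,:,::-1]; h=hsv(im)[240:330,400:490]
m=(h[...,0]>10)&(h[...,0]<28)&(h[...,1]>110)
b=np.argwhere(m)[:,::-1]+[400,240]; print("brass px",len(b),b.mean(0))
for z in(.05,.065):
    q=[ray("top",u,z) for u in((435,265),(465,286.7))]; d=q[1]-q[0]; print("pipe",np.degrees(np.arctan2(d[1],d[0]))%360,np.linalg.norm(d))
P=np.array([ray("top",u,.06) for u in b]).astype(np.float32); l=cv2.fitLine(P,cv2.DIST_L2,0,.01,.01).ravel(); print("brass line",np.degrees(np.arctan2(l[1],l[0]))%180+180)
# in image 0, the lever's own direction; then state now
arms("pics/t9.png"); lever()
for f in("pics/top0.png","pics/t9.png"):
    hh=hsv(cv2.imread(f)[:,:,::-1])
    for b in blobs(RED(hh),60):
        P=np.array([ray("top",p[0],.094) for p in b]).astype(np.float32)
        if abs(P[:,1].mean()-VX[1])<.12: l=cv2.fitLine(P,cv2.DIST_L2,0,.01,.01).ravel(); print(f,"lever line",np.degrees(np.arctan2(l[1],l[0]))%180)
    bb=[b for b in blobs(BLUE(hh),800)][0]; print("bin",np.round(cv2.minAreaRect(bb)[0],1))
E
```

```text
brass px 245 [446.79591837 276.18367347]
pipe 231.92347942804776 0.08105365222452834
pipe 231.92347942804776 0.0799839583114516
brass line 230.68219
blue az 55.6 r 0.149 39
blue az 175.3 r 0.148 51
blue az 295.2 r 0.148 41
lever az 228.0 r 0.093 120.0
pics/top0.png lever line 146.06596
bin [178.5 291.2]
pics/t9.png lever line 52.85746
bin [178.5 291.3]
```

```bash
python3 - <<'E'
from h import *
L=[]
for f in("pics/top0.png","pics/t9.png"):
    hh=hsv(cv2.imread(f)[:,:,::-1]); 
    for b in blobs(RED(hh),60):
        m=np.zeros(hh.shape[:2],np.uint8); cv2.drawContours(m,[b],-1,1,-1); P=np.array([ray("top",p,.09) for p in np.argwhere(m)[:,::-1]]).astype(np.float32)
        if abs(P[:,1].mean()-VX[1])<.12:
            l=cv2.fitLine(P,cv2.DIST_L2,0,.01,.01).ravel(); L.append(l); print(l)
a,b=L; c1,c2=a[2:],b[2:]; print("chord angle",np.degrees(2*np.arcsin(np.linalg.norm(c2-c1)/2/.0675)))
print("axis",c1+a[:2]*np.linalg.solve(np.c_[a[:2],-b[:2]],c2-c1)[0])
E
```

```text
[ 0.8296426  -0.55829483  0.43168122 -0.2918454 ]
[ 0.61853486  0.78575736  0.4434847  -0.38249585]
chord angle 85.24315
axis [ 0.4860453  -0.32842886]
```

The lever travelled about 85–86° to a hard stop and now lies in line with the pipe. The bottle is still centred and the robot is clear, so I'm handing in.

```bash
python3 -c "
from cell import bot
print(bot.sign_off())"
```

```text
the job is handed in; nothing more can be done
None
```

I handed the job in with the open bottle under the nozzle (about 1 mm off by my measurement) and the valve lever pushed to its stop; at the stop the wrist force read about 31–34 N for a moment, so I can't rule out a breach of the 30 N push limit.

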